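# Tare the paint-mixing scale with the empty cup

### The arm

A 6-joint arm with a two-finger parallel gripper is mounted at the origin on the work surface. World frame = base frame: x ahead of the robot, y to its left, z up, the work surface at z = 0. Lengths are in m, angles in rad, forces in N, time in s.
With the tool pointing down it reaches from about 0.25 to 0.725 m from the base axis. Payload 9.7 kg.
Tool frame: the origin (TCP) lies midway between the tips of the shut fingers; the grasp point (between the pads) lies 19 mm behind it; z points along the fingers, y is the line along which they close (so a half turn about z gives the same grasp; the last joint's range is limited). The gripper opens to 85 mm and grips with 20 to 120 N. Pads are 22 mm wide; open, the fingers measure 114 mm over their backs; the gripper's body (76 mm by 85 mm) begins 54 mm behind the grasp point. The pads swing forward as they close: fully open they stand 13 mm farther back than shut.
Start: joints at [-1.32, 0.087, 0.176, 1.66, 0, 1.571], TCP at [0.136, -0.533, 0.231] pointing down, gripper open.
Joint ranges: [-3.13, 3.13], [-0.85, 1.81], [-1.15, 1.24], [-2.2, 2.28], [-1.44, 1.52], [-3.14, 3.14]. Speed limits (rad/s): [2.22, 2.22, 2.57, 3.14, 3.14, 3.14].

### API

Orientations are given as a unit quaternion [w, x, y, z].
In Python, from bench import ctrl gives the robot as it stands. The module is installed in compiled form; this text tells all that it offers. Calls block until the motion is done:
- ctrl.goto(position, orientation): joint-space move of the TCP to a pose.
- ctrl.line_to(position, vel=0.15, orientation=None): straight line of the TCP; orientation=None keeps the orientation; vel is the mean speed in m/s.
- ctrl.goto_joints(angles): joint-space move.
- ctrl.command_gripper(opening, newtons=None): finger opening in m; newtons is the grip in N (None keeps the last); returns when the fingers have stopped.
- ctrl.dwell(seconds).
- ctrl.solve_ik(position, orientation): joint angles nearest the present ones, or None.
- ctrl.get_obs(): the state.
- ctrl.get_image(name): name is "side" or "top" or "wrist"; returns the picture (400x640x3 uint8, red, green, blue); there is no depth.
- ctrl.camera_info(name): a dict with "vertical_fov" (degrees; the focal length in pixels is half the picture's height over the tangent of half this angle, whatever the lens; pixels are square), "cx", "cy" (the principal point, pixels), "k1" (the pictures are not rectified: a ray, as slopes to the right and down, at radius r is drawn at 1 + k1 r^2 times it, then the intrinsics apply), "extrinsics" (4x4, takes a point from world to camera coordinates). Camera axes: x right, y up, looking along -z (the intrinsics and any distortion apply to the point x, -y, -z); pixel columns grow to the right and rows downward; lengths in m; the calibration is good to about 2 mm. A picture is of the moment at which its call begins: read the wrist's pose just before it. camera_info takes no time and is no camera call; for the wrist camera it gives the pose at the moment of the call.
A pose or a line that the arm cannot do raises ctrl.IKError and nothing moves.
- ctrl.job_done(): hands the job in; it is judged then, once.
Trained networks look in the newest picture that a camera, given by its name, has taken for a name from the list of things; names that differ only in an ending like _2 or _b are one class to them, and where a whole thing is asked for, a point or a joint stands for the part that bears it (a point fixed in the world has none). Each returns a list of dicts, best first, with "score" (0 to 1); they miss things now and then, are a little off and sometimes report something else, mostly with a low value. They report only what shows in the picture. A call takes as long as a camera call. They do not tell look-alikes from the thing itself.
- ctrl.spot_in(name, camera): "point" ([column, row] in pixels, amid what is visible of it).
- ctrl.spot_point(name, camera): "point" ([column, row] in pixels: a listed point, or the origin of a listed thing).
The state is a dict: "time_s": time; "joints": joint angles; "joint_vel": joint speeds; "tau": joint torques, N m; "ee_pos": TCP position; "eef_rot": TCP orientation; "force": force on the tool from outside, world axes, zero at the start; "ft_torque": the same for the moment, N m; "finger_gap": finger opening in m; "grip_force": force on a finger pad.
Only numpy, scipy, OpenCV 4.12 (cv2) and the standard library are available. Lean on these libraries where they do the work, as an engineer would, in place of code of your own. Each camera call takes 0.05 s, during which the arm holds its last target. There are 200 camera calls.

### The job

Get the mixing scale ready to weigh paint: gently stand the empty white cup upright in the middle of the scale's round pan, then turn the black tare ring around the dial until its red zero mark lies under the tip of the pointer. Leave the cup standing on the pan and the other things on the bench where they are.

Things in the scene. Friction and masses are not known exactly. Their poses are not given: they have to be found in the camera images.
- cup_center (a point): Loose open white plastic mixing cup, 80 mm tall, 53 mm outside diameter at the foot and 57 mm at the rim, wall 3.5 mm, about 55 to 115 g (weight varies). This point is on its axis half-way up (40 mm above its foot), z up along the axis. It starts standing on the bench (bench top at z = 0).
- cup: The same cup; origin at the centre of its foot, z up along its axis.
- scale: Grey mechanical bench scale, fixed to the bench, 180 mm deep (x) by 360 mm wide (y), case top 55 mm above the bench. Origin at the centre of its underside on the bench, x to its back (away from the person using it), y to its left, z up. Dial centre at y = -95 mm, pan centre at y = +100 mm, both at x = 0.
- scale_pan: Round flat steel pan of the scale, 130 mm diameter, 5 mm thick, on a vertical spring (327 N/m: it sinks 30 mm per kg, 20 mm at most). Origin at the centre of its underside, z up.
- pan_center (a point): Centre of the pan's upper face, 85 mm above the bench when empty.
- pointer (a joint): Angle of the black pointer on the dial, rad: 0 with an empty pan (it then points along the scale's +x) and growing clockwise as seen from above, one full turn for 500 g on the pan. Driven by the pan, it swings about a second after a load is set down and rests at 0.7 to 1.45 rad under the cup. It lies under a clear window and cannot be touched.
- pointer_tip (a point): Tip of the pointer, 52 mm from the dial centre, given at the height of the window, 72 mm above the bench.
- tare_ring (a joint): Angle of the tare ring, rad, growing clockwise as seen from above; at 0 its zero mark points along the scale's +x. It turns endlessly either way and stays where it is left (friction 0.12 N m, about 2 N at a lug). The ring reads zero when this angle equals the pointer's, or differs by full turns.
- zero_mark (a point): The apex of the red wedge that marks zero on the white dial, 52 mm from the dial centre, given at the height of the window (72 mm). Dial, window and ring turn together as one piece; there are 50 small divisions of 10 g, each 7.2 degrees (6.5 mm at this radius). A red dash on the black ring marks the same direction.
- dial_center (a point): Centre of the dial and axis of the tare ring, at the height of the window (72 mm). The black ring around the dial has outer radius 78 mm and its top is 72.5 mm above the bench. Three upright finger lugs stand on it at 60, 180 and 300 degrees from the zero mark, each centred 70 mm from the axis, 15 mm long radially, 10 mm thick, its top 91.5 mm above the bench.
- spray_gun: Bystander: gold-coloured spray gun lying on its side, about 150 x 150 mm, 36 mm high. Origin under the gun's barrel.
- cutter: Bystander: yellow and black cutter knife lying flat, about 165 mm long, 25 mm high. Origin under its middle.
- sign_figure: Bystander: mint-green sign figure lying flat, about 200 mm long and 38 mm thick. Origin under its middle.
- paint_tin: Bystander: round paint tin, 90 mm diameter, 109 mm tall. Origin at the centre of its foot.
There are look-alikes about, which are no part of the job. What is meant by the cup is not brown or pink, and is the larger of those in its own colour.

How it is judged:
On the way, in this order (a step that is already met when the one before it is completed fails the run):
1. the cup stands upright on the pan, let go (contact force between cup and scale_pan above 0.3 N and angle between cup's own z axis and vertical below 0.1 rad and horizontal distance between cup and pan_center below 0.03 m and contact force between the fingers and cup below 0.05 N), for 0.3 s.
2. the tare ring is turned until its zero mark is under the pointer (horizontal distance between zero_mark and pointer_tip below 0.004 m and contact force between cup and scale_pan above 0.3 N), for 0.3 s.
At the end, for the whole second after the job is handed in: The cup stands upright on the pan, its axis within 30 mm of the pan's centre, at rest, and the red zero mark's apex is within 4 mm (a little over half a small division) of the pointer's tip, the ring at rest (all of step 2 and angle between cup's own z axis and vertical below 0.1 rad and horizontal distance between cup and pan_center below 0.03 m and linear speed of cup below 0.02 m/s and velocity of joint tare_ring between -0.05 and 0.05 rad/s); the robot touches nothing.
It fails at once if the cup is let fall (from more than about 15 mm) (linear speed of cup above 0.55 m/s and contact force between the fingers and cup below 0.05 N).
It fails at once if the cup is rammed onto the pan (over 20 N) (contact force between cup and scale_pan above 20 N).
It fails at once if the cup is tipped over (angle between cup's own z axis and vertical above 0.6 rad).
It fails at once if the spray gun, cutter, sign figure or paint tin is shoved more than 30 mm (distance of any of spray_gun, cutter, sign_figure, paint_tin from where it was at the start of the episode above 0.03 m).
It also fails if it takes over 72 s, if anything falls off the work surface, if the arm or the gripper's body presses on something with over 40 N, if the wrist force passes 120 N, or if a joint passes its speed limit or range.

## Working session

There is one attempt and no reset: what is moved stays moved. The work goes in short steps, each a Python script; the robot and the scene stay as the last script left them, time stands still between calls to the robot, and variables do not carry over. Pictures are saved under pics/ and viewed, at most 10 in all, crops included, and the job is handed in when it is done.

```bash
mkdir -p pics
cat > h.py <<'E'
import numpy as np, cv2
from bench import ctrl
def ray(cam, px, info=None):
    i=info or ctrl.camera_info(cam); f=200/np.tan(np.radians(i["vertical_fov"])/2)
    K=np.array([[f,0,i["cx"]],[0,f,i["cy"]],[0,0,1.]])
    u=cv2.undistortPoints(np.array([[px]],float),K,np.array([i["k1"],0,0,0,0.]))[0,0]
    E=np.array(i["extrinsics"]); R=E[:3,:3]; c=-R.T@E[:3,3]
    return c, R.T@np.array([u[0],-u[1],-1])
def at_z(cam,px,z,info=None):
    c,d=ray(cam,px,info); return c+d*(z-c[2])/d[2]
def proj(cam,p,info=None):
    i=info or ctrl.camera_info(cam); f=200/np.tan(np.radians(i["vertical_fov"])/2)
    E=np.array(i["extrinsics"]); q=E[:3,:3]@p+E[:3,3]; s=np.array([q[0],-q[1]])/-q[2]
    return f*s*(1+i["k1"]*(s@s))+[i["cx"],i["cy"]]
def save(cam,n,crop=None,sc=1):
    im=ctrl.get_image(cam)[:,:,::-1]
    if crop: x0,y0,x1,y1=crop; im=im[y0:y1,x0:x1]
    cv2.imwrite(f"pics/{n}.png",cv2.resize(np.ascontiguousarray(im),None,fx=sc,fy=sc,interpolation=cv2.INTER_CUBIC))
E
python3 - <<'E'
from h import *
np.set_printoptions(precision=3,suppress=True)
save("top","top0"); save("side","side0")
H=dict(cup_center=.04,pan_center=.085,dial_center=.072,zero_mark=.072,pointer_tip=.072,scale=0,paint_tin=0,spray_gun=0,cutter=0,sign_figure=0)
for n,z in H.items():
  for c in ("top","side"):
    for d in ctrl.spot_point(n,c)[:5]:
        print(n,c,np.round(d["point"]),round(d["score"],2),at_z(c,d["point"],z)[:2])
o=ctrl.get_obs();print(o["time_s"],o["eef_rot"],ctrl.camera_info("top"))
E
```

```text
cup_center top [167. 199.] 0.9 [0.566 0.396]
cup_center top [227. 235.] 0.6 [0.459 0.213]
cup_center top [195. 220.] 0.56 [0.502 0.308]
cup_center top [174. 246.] 0.47 [0.426 0.372]
cup_center side [307. 310.] 0.94 [0.503 0.318]
cup_center side [271. 332.] 0.89 [0.57 0.4 ]
cup_center side [329. 284.] 0.67 [0.47  0.227]
cup_center side [335. 336.] 0.66 [0.417 0.373]
pan_center top [272. 203.] 0.68 [0.553 0.072]
pan_center top [333. 208.] 0.48 [ 0.537 -0.105]
pan_center side [310. 232.] 0.76 [0.56  0.092]
dial_center top [334. 206.] 0.58 [ 0.542 -0.111]
dial_center side [335. 193.] 0.92 [ 0.535 -0.115]
zero_mark top [341. 222.] 0.85 [ 0.497 -0.131]
zero_mark top [270. 200.] 0.68 [0.561 0.079]
zero_mark side [351. 190.] 0.56 [ 0.485 -0.141]
scale top [305. 207.] 0.59 [ 0.545 -0.023]
scale side [326. 227.] 0.78 [ 0.541 -0.026]
paint_tin top [202. 163.] 0.87 [0.684 0.302]
paint_tin side [246. 295.] 0.57 [0.686 0.287]
spray_gun top [432. 234.] 0.62 [ 0.459 -0.428]
spray_gun side [373. 160.] 0.66 [ 0.457 -0.434]
cutter top [391. 272.] 0.92 [ 0.341 -0.294]
cutter top [193. 220.] 0.66 [0.504 0.326]
cutter side [402. 189.] 0.91 [ 0.329 -0.283]
cutter side [332. 193.] 0.38 [ 0.564 -0.197]
sign_figure top [302. 137.] 0.55 [ 0.77  -0.013]
sign_figure side [259. 217.] 0.78 [ 0.767 -0.018]
1.1 [0.    0.992 0.125 0.   ] {'vertical_fov': 57.89152600812405, 'cx': 312.4584884701658, 'cy': 195.58844546776734, 'k1': -0.017414633345538263, 'extrinsics': array([[-0.001, -1.   ,  0.023, -0.047],
       [ 0.996,  0.001,  0.085, -0.579],
       [-0.085,  0.023,  0.996, -1.096],
       [ 0.   ,  0.   ,  0.   ,  1.   ]])}
```

```bash
python3 -c "
import cv2
a=cv2.imread('pics/top0.png')[110:310,120:470];b=cv2.imread('pics/side0.png')[140:380,220:440]
cv2.imwrite('pics/a.png',cv2.resize(a,None,fx=2.28,fy=2.28,interpolation=2));cv2.imwrite('pics/b.png',cv2.resize(b,None,fx=2.5,fy=2.5,interpolation=2))"
```

```text
(no output)
```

View pics/a.png

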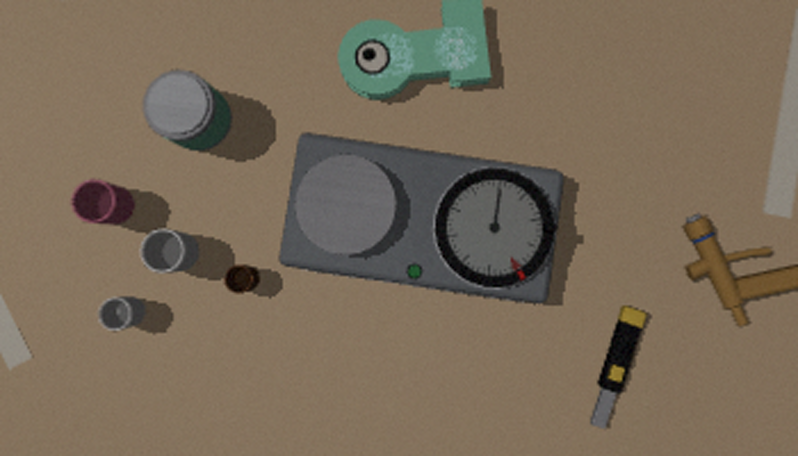

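View pics/b.png

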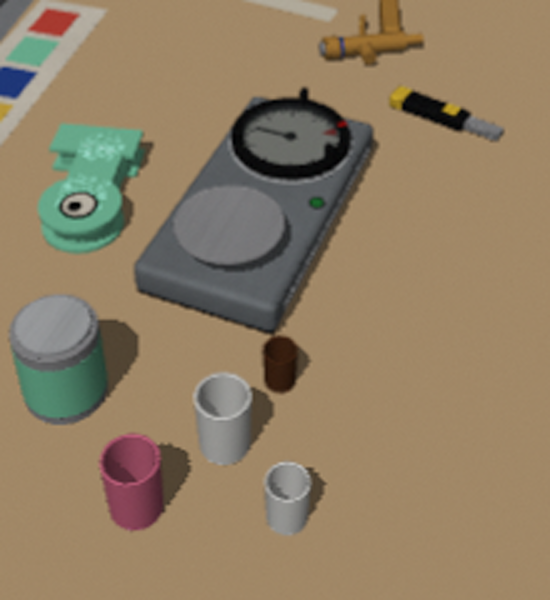

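Candidates in the top picture are the pink cup (167,199), large white (195,220), small white (174,246) and brown (227,235). I choose the large white one at about (0.503, 0.313). The zero mark is near (346,224), towards the front right of the dial. Next is a closer look at the cup from the wrist.

```bash
cat >> h.py <<'E'
def down(a): return [0,np.cos(a/2),np.sin(a/2),0]
np.set_printoptions(precision=4,suppress=True)
E
python3 - <<'E'
from h import *
pan=at_z("top",[272.6,199.5],.085); dial=at_z("top",[336.7,209.6],.072); print(pan,dial,np.linalg.norm((pan-dial)[:2]))
q=down(np.pi/2+.09)
print(ctrl.solve_ik([.503,.313,.26],q))
ctrl.goto([.503,.313,.26],q)
i=ctrl.camera_info("wrist"); save("wrist","w1")
for n,z in dict(cup=0,cup_center=.04).items():
  for d in ctrl.spot_point(n,"wrist")[:4]: print(n,np.round(d["point"]),d["score"],at_z("wrist",d["point"],z,i))
print(ctrl.get_obs()["time_s"])
E
```

```text
[0.5621 0.0713 0.085 ] [ 0.5332 -0.1175  0.072 ] 0.19097401995757843
[0.5566 0.2061 0.3657 1.7304 0.     2.0374]
cup [257. 117.] 0.74 [0.4196 0.3732 0.    ]
cup [320. 173.] 0.64 [0.5052 0.309  0.    ]
cup [375. 104.] 0.64 [0.5646 0.4015 0.    ]
cup [288. 233.] 0.56 [0.468  0.2212 0.    ]
cup_center [283. 244.] 0.91 [0.466  0.2217 0.04  ]
cup_center [254. 114.] 0.85 [0.4239 0.3766 0.04  ]
cup_center [319. 176.] 0.76 [0.5031 0.3131 0.04  ]
cup_center [380. 105.] 0.68 [0.5637 0.3995 0.04  ]
4.475
```

View pics/w1.png

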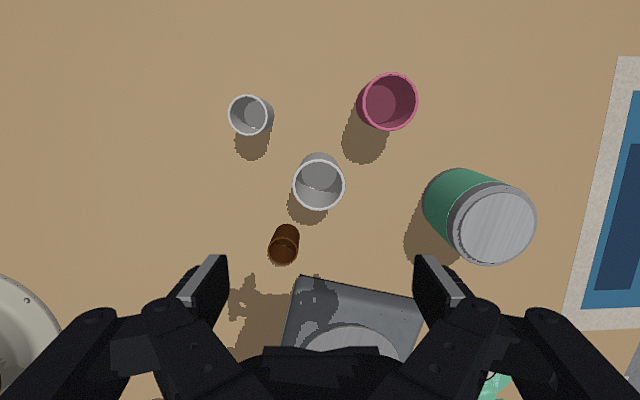

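The picture confirms it: the large white cup is at (319,180), the small white one at (250,115), pink at (388,101) and brown at (284,244). I'll grasp it and check.

Run:
```python
from h import *
c=at_z("wrist",[319,185],.08); print(c)
x,y=(c[:2]+2*np.array([.504,.311]))/3; print(x,y)
ctrl.line_to([x,y,.12],.25); ctrl.line_to([x,y,.025],.12)
print(ctrl.get_obs()["force"])
ctrl.command_gripper(.0,30)
o=ctrl.get_obs(); print(o["finger_gap"],o["grip_force"],o["ee_pos"],o["force"])
ctrl.line_to([x,y,.2],.15)
o=ctrl.get_obs(); print(o["finger_gap"],o["grip_force"],o["force"],o["time_s"])
for d in ctrl.spot_point("cup_center","side")+[]: pass
ctrl.get_image("side")
i=ctrl.camera_info("side"); print(proj("side",np.array([x,y,.215]),i),[ (np.round(d["point"]),d["score"]) for d in ctrl.spot_point("cup_center","side")])
```

```text
[0.5035 0.3113 0.08  ]
0.5038171610443717 0.3110862799845799
[ 0.2129  0.5599 -0.6071]
0.05572941180799047 27.427285736775957 [0.504  0.3113 0.026 ] [-2.7325 -0.1884  6.3396]
0.05511087851136589 28.320197302673478 [ 0.4109  0.1985 -0.3234] 7.8333
[305.3056 260.1282] [(array([273., 331.]), 0.93), (array([336., 336.]), 0.85), (array([306., 261.]), 0.75), (array([256., 219.]), 0.66), (array([330., 284.]), 0.56)]
```

Run:
```python
from h import *
ctrl.line_to([.48,.25,.3],.25)
ctrl.goto([.42,-.02,.32],down(0.15))
i=ctrl.camera_info("wrist"); save("wrist","w2")
H=dict(pan_center=.085,dial_center=.072,zero_mark=.072,pointer_tip=.072,scale=0)
for n,z in H.items():
    for d in ctrl.spot_point(n,"wrist")[:3]: print(n,np.round(d["point"]),d["score"],at_z("wrist",d["point"],z,i))
print(ctrl.get_obs()["time_s"])
```

```text
pan_center [256.  34.] 0.59 [0.5648 0.0765 0.085 ]
dial_center [420.  90.] 0.82 [ 0.5359 -0.1201  0.072 ]
dial_center [256.  33.] 0.4 [0.5678 0.0787 0.072 ]
dial_center [590. 180.] 0.35 [ 0.465  -0.3697  0.072 ]
zero_mark [424. 132.] 0.72 [ 0.4897 -0.136   0.072 ]
scale [337.  71.] 0.58 [ 0.5507 -0.0211  0.    ]
9.9833
```

View pics/w2.png

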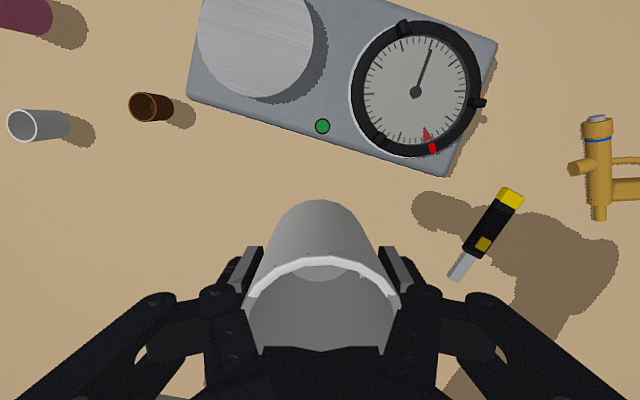

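The wrist picture shows the pan centre near (255,37), dial pivot (416,92), pointer tip (430,50) and red apex (425,128). All agree with the given sizes: pan to dial is 0.198 m against 0.195. Now placing the cup.

Run:
```python
from h import *
for p,z in (([255,37.5],.085),([416,92],.072),([425,128],.072),([430,50],.072)): print(at_z("wrist",p,z))
d=np.array([.5355,-.1175]); p=np.array([.564,.0755])
m=(d+p)/2; u=(p-d)/np.linalg.norm(p-d); pan=m+u*.0975; print("pan",pan)
q=down(.15)
ctrl.goto([*pan,.2],q); ctrl.line_to([*pan,.125],.1); f0=ctrl.get_obs()["force"]
ctrl.line_to([*pan,.109],.02); ctrl.dwell(.3)
o=ctrl.get_obs(); print(f0,o["force"],o["ee_pos"])
ctrl.command_gripper(.085); ctrl.dwell(.2)
ctrl.line_to([*pan,.22],.12)
ctrl.line_to([.42,-.04,.32],.25)
i=ctrl.camera_info("wrist"); save("wrist","w3")
H=dict(cup=.083,pan_center=.082,dial_center=.072,zero_mark=.072,pointer_tip=.072)
for n,z in H.items():
    for e in ctrl.spot_point(n,"wrist")[:3]: print(n,np.round(e["point"]),e["score"],at_z("wrist",e["point"],z,i))
print(ctrl.get_obs()["time_s"])
```

```text
[0.5612 0.0767 0.085 ]
[ 0.5334 -0.116   0.072 ]
[ 0.4941 -0.1366  0.072 ]
[ 0.5814 -0.1217  0.072 ]
pan [0.564  0.0755]
[ 0.3658 -0.7162 -0.0336] [ 0.0029 -0.2674 -0.5794] [0.564  0.0755 0.1091]
cup [239.  31.] 0.92 [0.5656 0.0751 0.083 ]
cup [20. 14.] 0.64 [0.5535 0.3271 0.083 ]
cup [ 43. 123.] 0.62 [0.4333 0.3069 0.083 ]
dial_center [402.  88.] 0.81 [ 0.5353 -0.1189  0.072 ]
dial_center [468. 234.] 0.43 [ 0.3678 -0.2476  0.072 ]
zero_mark [323.  70.] 0.74 [ 0.5403 -0.0232  0.072 ]
zero_mark [408. 131.] 0.67 [ 0.4869 -0.1374  0.072 ]
15.9583
```

View pics/w3.png

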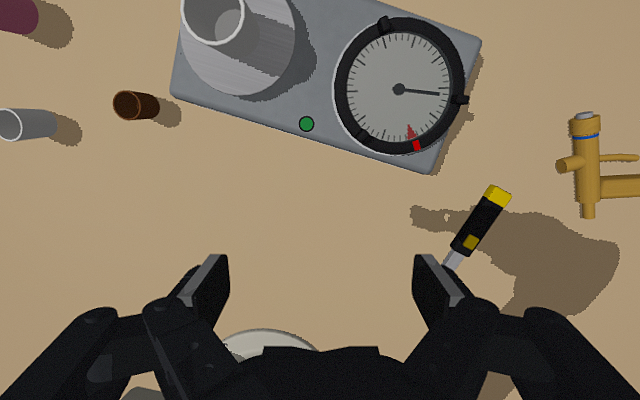

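The cup stands upright on the pan at (0.5656, 0.0751) against a pan centre of about (0.563, 0.076). The pointer tip has swung to (440,94), and the red zero is still at (410,125). Next is a closer rectified view of the dial.

```bash
cat >> h.py <<'E'
C=np.array([.535,-.118])
def rect(n,z=.072,s=3):
    """top view of the dial plane, 200 mm square about C, s px/mm; up = +x world, right = -y world"""
    i=ctrl.camera_info("wrist"); im=ctrl.get_image("wrist"); N=200*s
    uv=np.array([[proj("wrist",np.array([C[0]+(N/2-r)/s/1000,C[1]-(c-N/2)/s/1000,z]),i) for c in range(0,N+1,N//8)] for r in range(0,N+1,N//8)],np.float32)
    g=(np.mgrid[0:N,0:N]/(N/8)).astype(np.float32)
    m=cv2.remap(uv,g[1],g[0],cv2.INTER_LINEAR)
    out=cv2.remap(im,m[...,0].copy(),m[...,1].copy(),cv2.INTER_CUBIC)
    cv2.imwrite(f"pics/{n}.png",out[:,:,::-1]); return out
E
python3 - <<'E'
from h import *
ctrl.line_to([.46,-.118,.24],.25,orientation=down(0))
ctrl.dwell(.3)
rect("r1")
i=ctrl.camera_info("wrist")
H=dict(dial_center=.072,zero_mark=.072,pointer_tip=.072)
for n,z in H.items():
    for e in ctrl.spot_point(n,"wrist")[:2]: print(n,np.round(e["point"]),e["score"],at_z("wrist",e["point"],z,i))
print(ctrl.get_obs()["time_s"])
E
```

```text
dial_center [321. 110.] 0.93 [ 0.535  -0.1166  0.072 ]
17.0833
```

View pics/r1.png

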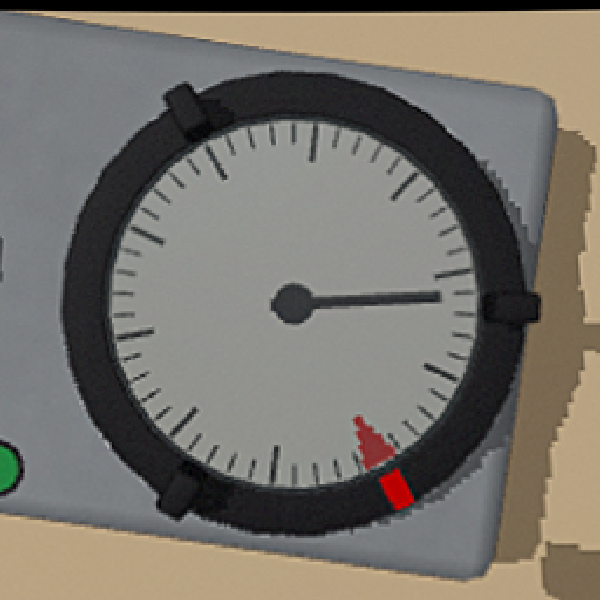

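In the rectified dial view the pivot is at (293,303). The pointer lies 2.7° above image-right, the zero mark 61° below it, and the right-hand lug at (512,307). I'll grip that lug and turn the ring about 63.7° counterclockwise.

```bash
cat >> h.py <<'E'
D=np.array([.534,-.1157])
def lug(phi,z): return [D[0]+.07*np.cos(phi),D[1]+.07*np.sin(phi),z]
def turn(p0,dp,z=.0755):
    """grip the lug at world angle p0, turn by dp (rad), let go, rise"""
    ctrl.command_gripper(.04,20); ctrl.goto(lug(p0,.16),down(p0))
    ctrl.line_to(lug(p0,z),.1); ctrl.command_gripper(0,20)
    o=ctrl.get_obs(); print("gap",o["finger_gap"],o["ee_pos"],o["force"])
    n=max(1,int(np.ceil(abs(dp)/.12)))
    for k in range(1,n+1):
        ctrl.line_to(lug(p0+dp*k/n,z),.06,orientation=down(p0+dp*k/n))
    o=ctrl.get_obs(); print("gap",o["finger_gap"],o["ee_pos"],o["force"],o["ft_torque"])
    ctrl.command_gripper(.04); ctrl.line_to(lug(p0+dp,.16),.12)
E
python3 - <<'E'
from h import *
R=np.radians
p0=R(-91)
for k in range(6): assert ctrl.solve_ik(lug(p0+R(63.7)*k/5,.0755),down(p0+R(63.7)*k/5)) is not None
turn(p0,R(63.7))
ctrl.goto([.46,-.118,.24],down(0)); ctrl.dwell(.3)
rect("r2"); print(ctrl.get_obs()["time_s"])
E
```

```text
gap 0.009364511205486488 [ 0.533  -0.1858  0.0761] [-0.529   0.0741  4.3394]
gap 0.009452828780849349 [ 0.5945 -0.1469  0.076 ] [-12.2891   4.1773  10.3294] [0.8112 2.4975 0.204 ]
32.1083
```

View pics/r2.png

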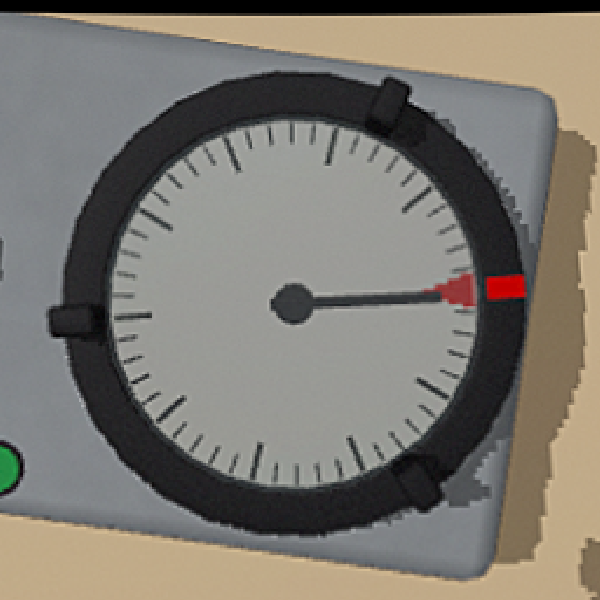

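The zero dash at (505,288) and the wedge lie at about 4.1°, and the pointer tip at (436,297) at about 2.6°. That is 1.4 mm off, within the 4 mm allowed. I'll check the cup once more and hand in.

Run:
```python
from h import *
ctrl.get_image("side")
print(proj("side",np.array([.5656,.0751,.123])),[(np.round(d["point"]),round(d["score"],2)) for d in ctrl.spot_point("cup_center","side")])
print(ctrl.job_done())
```

```text
[309.0301 217.6512] [(array([333., 283.]), 0.8), (array([270., 333.]), 0.72), (array([309., 222.]), 0.71), (array([337., 337.]), 0.62)]
the job is handed in; nothing more can be done
None
```

The job is handed in, though no verdict came back: the cup stands on the pan within about 3 mm of its centre, and the red zero mark is about 1.4 mm from the pointer tip by my measurement.

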